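# Index the bar carousel to the sugar pot

### The arm

A 7-joint arm with a two-finger parallel gripper is mounted at the origin on a cart in front of the work surface, level with it; the furniture and walls round the work are solid. World frame = base frame: x ahead of the robot, y to its left, z up, the work surface at z = 0. Lengths are in m, angles in rad, forces in N, time in s.
With the tool pointing down it reaches from about 0.425 to 0.925 m from the base axis. Payload 6.8 kg.
Tool frame: the origin (TCP) lies midway between the tips of the shut fingers; the grasp point (between the pads) lies 19 mm behind it; x points along the fingers, y is the direction in which the jaws open and shut, and the axes are right-handed (so a half turn about x gives the same grasp; the last joint's range is limited). The gripper opens to 85 mm and grips with 20 to 120 N. Pads are 22 mm wide; open, the fingers measure 114 mm over their backs; the gripper's body (76 mm by 85 mm) begins 54 mm behind the grasp point. The pads swing forward as they close: fully open they stand 13 mm farther back than shut.
Start: joints at [1.028, 0.477, 0.022, 1.555, -0.011, 1.109, -0.083], TCP at [0.284, -0.612, 0.231] pointing down, gripper open.
Joint ranges: [-2.96, 2.96], [-0.34, 2.1], [-1.41, 1.46], [0.24, 2.44], [-1.37, 4.51], [0.17, 1.92], [-2.96, 2.96]. Speed limits (rad/s): [2.39, 2.39, 3.14, 3.14, 3.14, 3.14, 3.14].

### API

Orientations are given as a rotation vector (axis times angle).
In Python, from bench import r, viewer, nets gives the robot as it stands.
- The arm moves only by the shell command python3 -m pendant 'ROWS' [FORCE]. ROWS is JSON, one flat list of numbers, 5 for each row, row after row: the finger opening in mm, from 0 to 85.4, then the shift along the tool's x, y, z in mm, then the turn about the tool's x in rad. A call has 1 to 20 rows; each row shifts and turns the commanded pose from where the row before left it, along the tool's axes as they then stand; what a row does not reach is not made up. A row lasts 1/8 s, in which the tool goes at most 62.5 mm and 10.7 degrees, less where a joint would pass 70% of its speed; a pose out of reach is approached as far as the arm can. A call with a gripper value outside its range is refused whole. The fingers move at their own pace and stop on an object; FORCE is the grip in N (left out, the last holds). Time passes only in rows, so rows that do not move let the fingers close. It gives the time, the measured TCP pose, the force and the opening at its end, in the units of the state.
- r.get_obs(): the state, without advancing time (a new reading comes with each control period).
- viewer.grab_frame(name): name is "scene" or "top"; returns (picture, depth): 420x560x3 uint8, red, green, blue; 420x560 float32, m along the optical axis (not along the pixel's ray), 0 where there is no reading.
- viewer.calibration(name): a dict with "mtx" (3x3 intrinsics, pixels), "distortion" ([k1, k2, p1, p2, k3] as OpenCV has them; the pictures are not rectified), "world_to_cam" (4x4, takes a point from world to camera coordinates). Camera axes: x right, y up, looking along -z (the intrinsics and any distortion apply to the point x, -y, -z); pixel columns grow to the right and rows downward; lengths in m; the calibration is good to about 2 mm. A picture is of the moment at which its call begins. calibration takes no time and is no camera call.
- r.hand_in(): hands the job in, once; it reports no verdict.
Trained networks look in the newest picture that a camera, given by its name, has taken for a name from the list of things; names that differ only in an ending like _2 or _b are one class to them, and where a whole thing is asked for, a point or a joint stands for the part that bears it (a point fixed in the world has none). Each returns a list of dicts, best first, with "score" (0 to 1); they miss things now and then, are a little off and sometimes report something else, mostly with a low value. They report only what shows in the picture. A call takes as long as a camera call. They do not tell look-alikes from the thing itself.
- nets.look_for(name, camera): "location" ([x, y, z] in m, in world coordinates, good to about 4 mm: the middle of the surface that is visible of it).
- nets.silhouettes(name, camera): "mask" (420x560 bool, what is visible of it).
The state is a dict: "clock": time; "joints": joint angles; "qvel": joint speeds; "tau": joint torques, N m; "tcp_pos": TCP position; "orientation": TCP orientation; "contact_force": force on the tool from outside, world axes, zero at the start; "moment": the same for the moment, N m; "grip_width": finger opening in m.
Only numpy, scipy, OpenCV 4.12 (cv2) and the standard library are available. Lean on these libraries where they do the work, as an engineer would, in place of code of your own. Each camera call takes 0.05 s, during which the arm holds its last target. There are 200 camera calls.

### The job

Bring the white sugar pot round to the red arrow at the front of the bar carousel: pull the carousel's spring plunger out by its red T-handle, turn the carousel to the next hole, whichever way brings the sugar pot to the arrow, and let the plunger snap fully home there. Keep the four things on the carousel standing on it, the sugar pot on its pad, and leave the other things on the counter alone.

Things in the scene. Friction and masses are not known exactly. Their poses are not given: they have to be found in the camera images.
- stand: fixed dark steel foot, 212 mm across; origin at the centre of its underside, on the worktop and on the vertical turning axis. Its -x axis points to its front, where a red arrow (chevron, 6 mm high) reaches 145 mm from the axis and points inward. It carries a fixed aluminium index ring (radius 108 mm, heights 50 to 70 mm) with eight holes 45 degrees apart, one above the arrow
- platter (a joint): turn of the round wooden platter (radius 104 mm) about the stand's axis, rad; 0 at the start, positive counter-clockwise from above, stops at -1.5 and +1.5. Locked while the pin sits in a hole (0.02 rad of play either way); holes in its range are at -0.785, 0 and +0.785. Out of a hole it turns freely (friction about 0.06 N m) and stays where it is left
- plunger (a joint): how far the spring plunger is pulled outward (level, away from the turning axis), m; 0 = home in a hole, stop at 0.026. The 9 mm pin is clear of the hole at 0.012; let go between holes it rests on the ring's rim at 0.012 and snaps in by itself over a hole. The spring pulls inward: 4.5 N at 0, 7.5 N at 0.012, 11 N at 0.026
- pull_bar (a point): centre of the red T-handle, a level bar 113 mm long, 13 mm thick, 60 mm above the worktop, 206 mm from the turning axis when home, at the stand's front at the start. It turns with the platter; x axis inward, y along the bar. Inward of it a 10 mm rod (20 mm collar for its last 7 mm) runs level, 53 mm of it free above and below, so fingers can reach down either side of the rod and hook the bar
- front_place (a point): point of the fixed stand where the thing at the red arrow stands: 62 mm in front of the axis, 84 mm above the worktop (pad height)
- pad_left (a point): centre of the top of the black pad (72 mm across, 84 mm above the worktop, centre 62 mm from the turning axis) on the platter, 45 degrees to the left of the T-handle as seen from the robot; it turns with the platter. Turning by +0.785 brings it to front_place. The plunger's housing between the front pads ends 146 mm from the axis, 80 mm high
- pad_right (a point): the same for the pad 45 degrees to the right of the T-handle; turning by -0.785 brings it to front_place. Two more pads lie at 135 degrees to either side
- sugar_pot: loose white round sugar pot with a knobbed lid, 66 mm across, 67 mm high; origin at the centre of its underside, z up. At the start on pad_left or pad_right
- cocoa_shaker: loose shaker jar with a black cap and dark label, 40 mm across, 105 mm high; origin at the centre of its underside, z up. At the start on the other of pad_left and pad_right
- tamper: loose tamper with a brown wooden handle on a steel base, 58 mm across, 91 mm high, on one of the two rear pads; origin at the centre of its underside, z up
- leveller: loose round steel coffee leveller, 60 mm across, 34 mm high, on the other rear pad; origin at the centre of its underside, z up
- timer: bystander: small white kitchen timer, 58 mm, lying on the counter left of the carousel; origin at its underside
- teaspoon_a: bystander: teaspoon with a purple handle, 133 mm, lying on the counter left of the carousel
- group_brush: bystander: black brush, 217 mm long, lying on the counter right of the carousel
Mind the look-alikes: they are no part of the job. Leave any green or yellow look-alike of the cocoa_shaker alone.

How it is judged:
By the outcome, as a careful person would: the job done as asked, in the order asked, and still so for the second after the job is handed in, with the robot touching nothing.
It also fails if it takes over 43 s, if anything falls off the work surface, if the arm or the gripper's body presses on something with over 40 N, if the wrist force passes 120 N, or if a joint passes its speed limit or range.

## Working session

There is one attempt and no reset: what is moved stays moved. The work goes in short steps, Python scripts to look and compute and a shell command to move; the robot and the scene stay as the last step left them, time stands still between calls to the robot, and variables do not carry over. Pictures are saved under pics/ and viewed, about 8 in all and at most 12, crops included, and the job is handed in when it is done.

```bash
mkdir -p pics; cat > h.py <<'E'
import numpy as np, cv2
from bench import r, viewer, nets
def px2w(cam,u,v,d):
    c=viewer.calibration(cam);K=np.array(c["mtx"],float);D=np.array(c["distortion"],float)
    p=cv2.undistortPoints(np.array([[[u,v]]],float),K,D)[0,0]
    P=np.array([p[0]*d,-p[1]*d,-d,1]);return (np.linalg.inv(np.array(c["world_to_cam"]))@P)[:3]
def w2px(cam,P):
    c=viewer.calibration(cam);K=np.array(c["mtx"],float);D=np.array(c["distortion"],float)
    q=np.array(c["world_to_cam"])@np.r_[P,1];q=q[:3]*[1,-1,-1]
    return cv2.projectPoints(q.reshape(1,1,3),np.zeros(3),np.zeros(3),K,D)[0].ravel()
E
python3 - <<'E'
from h import *
for c in ("scene","top"):
    im,d=viewer.grab_frame(c);cv2.imwrite(f"pics/{c}0.png",im[...,::-1]);np.save(f"pics/{c}0.npy",d)
    for n in ("stand","platter","pull_bar","plunger","sugar_pot","cocoa_shaker","tamper","leveller"):
        for o in nets.look_for(n,c)[:3]:
            print(c,n,np.round(o["location"],3),round(o["score"],2),np.round(w2px(c,o["location"])))
o=r.get_obs();print({k:np.round(v,3) for k,v in o.items()})
E
```

```text
scene platter [0.627 0.112 0.08 ] 0.84 [272. 184.]
scene pull_bar [0.468 0.114 0.066] 0.82 [290. 231.]
scene plunger [0.472 0.116 0.068] 0.74 [289. 230.]
scene cocoa_shaker [0.368 0.093 0.092] 0.93 [311. 255.]
scene cocoa_shaker [0.439 0.245 0.089] 0.88 [248. 250.]
scene cocoa_shaker [0.621 0.077 0.157] 0.85 [284. 166.]
scene tamper [0.716 0.078 0.13 ] 0.88 [273. 147.]
scene tamper [0.627 0.115 0.081] 0.67 [271. 184.]
scene leveller [0.71  0.163 0.122] 0.86 [246. 158.]
top stand [0.642 0.113 0.082] 0.75 [265. 192.]
top platter [0.654 0.116 0.082] 0.77 [264. 188.]
top pull_bar [0.475 0.114 0.065] 0.54 [268. 250.]
top plunger [0.469 0.115 0.066] 0.67 [268. 252.]
top plunger [0.716 0.157 0.122] 0.44 [248. 164.]
top sugar_pot [0.626 0.155 0.126] 0.69 [250. 194.]
top cocoa_shaker [0.624 0.07  0.187] 0.74 [281. 187.]
top cocoa_shaker [0.473 0.115 0.067] 0.61 [268. 251.]
top cocoa_shaker [ 0.516 -0.121  0.105] 0.55 [351. 229.]
top tamper [0.624 0.069 0.19 ] 0.63 [281. 187.]
top tamper [0.715 0.073 0.103] 0.6 [278. 165.]
top leveller [0.716 0.159 0.119] 0.88 [248. 164.]
{'clock': np.float64(0.9), 'joints': array([ 1.028,  0.477,  0.022,  1.555, -0.012,  1.109, -0.083]), 'qvel': array([-0.001,  0.001,  0.001,  0.002,  0.001,  0.001,  0.   ]), 'tau': array([-0.0000e+00, -5.9632e+01,  1.6060e+00, -2.8155e+01,  1.3000e-02,
        1.0000e-03,  0.0000e+00]), 'tcp_pos': array([ 0.284, -0.612,  0.231]), 'orientation': array([ 1.981,  0.438, -1.981]), 'contact_force': array([-0.622,  0.182, -0.293]), 'moment': array([ 0.005, -0.042,  0.045]), 'grip_width': np.float64(0.085)}
```

View pics/scene0.png

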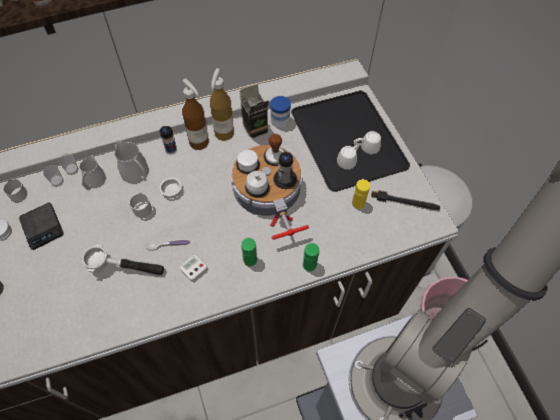

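View pics/top0.png

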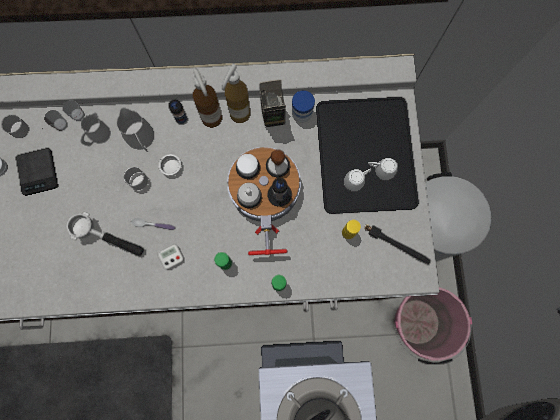

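The scene view shows the white lidded sugar pot at (257,181), left-front on the carousel. The cocoa shaker is right-front at (286,168), and the tamper and leveller are at the rear. The T-handle is at (290,231).

Things that could be mistaken for the ones I want (scene pixels):
- **Sugar pot:** white leveller or cup (247,160), cups (347,157) and (372,142), ramekin (171,188). The lidded pot on the left pad is the right one, so the turn is +0.785.
- **Red bar:** only the one at (290,231), plus the red arrow at (282,218).
- **Obstacles to leave alone:** greens at (249,252) and (311,257), yellow at (361,194).

Next I'll measure the bar and the axis.

```bash
python3 - <<'E'
from h import *
from scipy.spatial.transform import Rotation as R
for c in ("scene","top"):
    im=cv2.imread(f"pics/{c}0.png")[...,::-1].astype(int);d=np.load(f"pics/{c}0.npy")
    red=(im[...,0]>110)&(im[...,1]<70)&(im[...,2]<70)&(d>0)
    v,u=np.nonzero(red);P=np.array([px2w(c,a,b,d[b,a]) for a,b in zip(u,v)])
    k=(abs(P[:,0]-.475)<.03)&(abs(P[:,1]-.115)<.08)&(P[:,2]>.04)
    B=P[k];m=B.mean(0);w,V=np.linalg.eigh(np.cov(B[:,:2].T));e=V[:,1]*np.sign(V[1,1])
    s=(B[:,:2]-m[:2])@e
    print(c,len(B),"bar",m.round(4),"dir",e.round(3),"ext",s.min().round(4),s.max().round(4),"mid",(m[:2]+e*(s.min()+s.max())/2).round(4),"ztop",np.percentile(B[:,2],95).round(4))
    k=(abs(P[:,0]-.53)<.04)&(abs(P[:,1]-.115)<.05)&(P[:,2]<.03);print("arrow",P[k].mean(0).round(4) if k.any() else None)
    H,W=d.shape;vv,uu=np.mgrid[120:240:1,220:310:1];A=np.array([px2w(c,a,b,d[b,a]) for a,b in zip(uu.ravel(),vv.ravel())])
    # wooden platter colour points -> circle
    q=im[vv.ravel(),uu.ravel()];k=(q[:,0]-q[:,2]>60)&(q[:,1]>60)&(abs(A[:,2]-.08)<.012)
    Q=A[k][:,:2].astype(np.float32);(cc,rad)=cv2.minEnclosingCircle(Q);print("platter",np.round(cc,4),round(rad,4),A[k][:,2].mean().round(4))
    # things: tops
    for n in ("sugar_pot","timer","teaspoon_a","group_brush"):
        for o in nets.look_for(n,c)[:2]:print(n,np.round(o["location"],3),round(o["score"],2))
o=r.get_obs();print(R.from_rotvec(o["orientation"]).as_matrix().round(3))
im=cv2.imread("pics/top0.png");a=cv2.resize(im[135:295,215:295],None,fx=3.7,fy=3.7,interpolation=3)
im=cv2.imread("pics/scene0.png");b=cv2.resize(im[115:275,215:325],None,fx=3.7,fy=3.7,interpolation=3)
cv2.imwrite("pics/crop1.png",np.hstack([a,b]))
E
```

```text
scene 121 bar [0.465  0.1148 0.0654] dir [-0.001  1.   ] ext -0.054 0.0529 mid [0.465  0.1143] ztop 0.0711
arrow [0.5422 0.1252 0.0065]Traceback (most recent call last):
  File "<stdin>", line 12, in <module>
  File "h.py", line 4, in px2w
    c=viewer.calibration(cam);K=np.array(c["mtx"],float);D=np.array(c["distortion"],float)
ValueError: time passes only in moves, steps and waits
```

```bash
cat > h.py <<'E'
import numpy as np, cv2, functools
from bench import r, viewer, nets
@functools.lru_cache
def cal(cam):
    c=viewer.calibration(cam);return [np.array(c[k],float) for k in("mtx","distortion","world_to_cam")]
def px2w(cam,u,v,d):
    K,D,T=cal(cam);u=np.atleast_1d(u);v=np.atleast_1d(v);d=np.atleast_1d(d)
    p=cv2.undistortPoints(np.stack([u,v],-1).astype(float)[:,None],K,D)[:,0]
    return (np.stack([p[:,0]*d,-p[:,1]*d,-d,np.ones(len(d))],-1)@np.linalg.inv(T).T)[:,:3]
def w2px(cam,P):
    K,D,T=cal(cam);q=(T@np.r_[P,1])[:3]*[1,-1,-1]
    return cv2.projectPoints(q.reshape(1,1,3),np.zeros(3),np.zeros(3),K,D)[0].ravel()
def red_bar(c,im,d,ctr,rad=.09):
    im=im.astype(int);v,u=np.nonzero((im[...,0]>110)&(im[...,1]<70)&(im[...,2]<70)&(d>0))
    P=px2w(c,u,v,d[v,u]);B=P[(np.hypot(*(P[:,:2]-ctr).T)<rad)&(P[:,2]>.04)&(P[:,2]<.09)]
    m=B.mean(0);w,V=np.linalg.eigh(np.cov(B[:,:2].T));e=V[:,1]*np.sign(V[1,1]);s=(B[:,:2]-m[:2])@e
    print(c,len(B),"bar mean",m.round(4),"dir",e.round(3),"ext",s.min().round(3),s.max().round(3),"mid",(m[:2]+e*(s.min()+s.max())/2).round(4),"z95",np.percentile(B[:,2],95).round(4))
    return P
E
python3 - <<'E'
from h import *
from scipy.spatial.transform import Rotation as R
for c in ("scene","top"):
    im=cv2.imread(f"pics/{c}0.png")[...,::-1].astype(int);d=np.load(f"pics/{c}0.npy")
    P=red_bar(c,im,d,(.472,.115))
    k=(abs(P[:,0]-.53)<.04)&(abs(P[:,1]-.115)<.05)&(P[:,2]<.03);print("arrow",P[k].mean(0).round(4) if k.any() else None)
    v,u=[x.ravel() for x in np.mgrid[120:240,220:310]];A=px2w(c,u,v,d[v,u]);q=im[v,u]
    k=(q[:,0]-q[:,2]>60)&(q[:,1]>60)&(abs(A[:,2]-.08)<.012)
    Q=A[k][:,:2].astype(np.float32);cc,rad=cv2.minEnclosingCircle(Q);print("platter",np.round(cc,4),round(rad,4),A[k][:,2].mean().round(4))
o=r.get_obs();print(o["clock"],R.from_rotvec(o["orientation"]).as_matrix().round(3))
im=cv2.imread("pics/top0.png");a=cv2.resize(im[135:295,215:295],None,fx=3.7,fy=3.7,interpolation=3)
im=cv2.imread("pics/scene0.png");b=cv2.resize(im[115:275,215:325],None,fx=3.7,fy=3.7,interpolation=3)
cv2.imwrite("pics/crop1.png",np.hstack([a,b]))
E
```

```text
scene 121 bar mean [0.465  0.1148 0.0654] dir [-0.001  1.   ] ext -0.054 0.053 mid [0.465  0.1143] z95 0.0711
arrow [0.5422 0.1252 0.0065]
platter [0.6209 0.118 ] 0.1581 0.0799
top 147 bar mean [0.4699 0.1173 0.0663] dir [-0.004  1.   ] ext -0.053 0.055 mid [0.4699 0.1182] z95 0.0717
arrow [0.545  0.1293 0.0065]
platter [0.6549 0.1215] 0.1235 0.0804
0.9 [[ 0.     0.421 -0.907]
 [-0.    -0.907 -0.421]
 [-1.     0.    -0.   ]]
```

View pics/crop1.png

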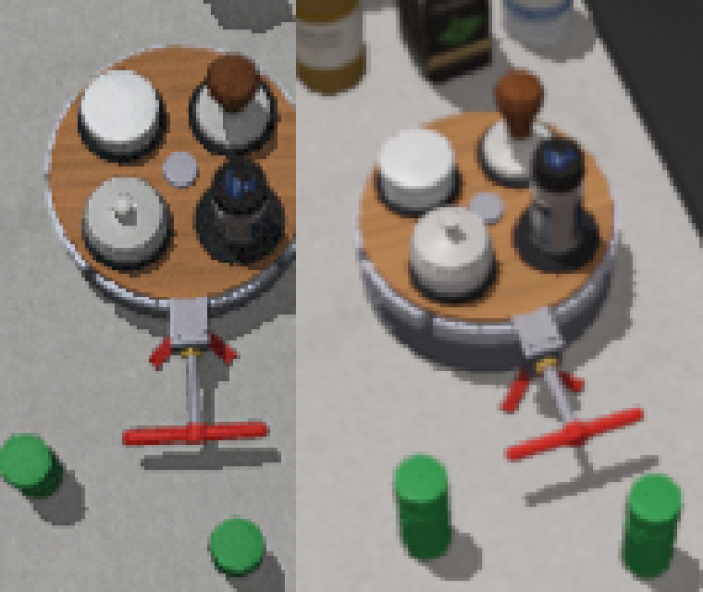

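The crop confirms the lidded white sugar pot is on the left-front pad, with the dark-capped shaker on the right. So the turn is +0.785, which takes the handle to the robot's right. The bar centre is about (0.4675, 0.116) with yaw about 0, which puts the axis near (0.6735, 0.116). I'll move above the rod first.

```bash
python3 -m pendant '[45,0,0,0,0.145, 45,0,0,0,0.145, 45,0,0,0,0.145, 45,0,-48.5,-14.2,0, 45,0,-48.5,-14.2,0, 45,0,-48.5,-14.2,0, 45,0,-48.5,-14.2,0, 45,0,-48.5,-14.2,0, 45,0,-48.5,-14.2,0, 45,0,-48.5,-14.2,0, 45,0,-48.5,-14.2,0, 45,0,-48.5,-14.2,0, 45,0,-48.5,-14.2,0, 45,0,-48.5,-14.2,0, 45,0,-48.5,-14.2,0, 45,0,-48.5,-14.2,0, 45,0,-48.5,-14.2,0, 45,0,-48.5,-14.2,0, 45,0,0,0,0]' 20
python3 - <<'E'
from h import *
from scipy.spatial.transform import Rotation as R
o=r.get_obs();print(R.from_rotvec(o["orientation"]).as_matrix().round(3))
d=np.load("pics/top0.npy");print("axis cap",px2w("top",[263.6,264],[181,181],d[181,263:265]).round(4), px2w("scene",[267],[171],[np.load("pics/scene0.npy")[171,267]]).round(4))
E
```

```text
clock: 3.28
tcp_pos: [0.4979, 0.1199, 0.2316]
orientation: [2.221, 0.01, -2.218]
contact_force: [-0.9, 0.1, -0.3]
grip_width: 0.0451
[[ 0.001  0.006 -1.   ]
 [ 0.002 -1.    -0.006]
 [-1.    -0.002 -0.001]]
axis cap [[0.6743 0.1168 0.0845]
 [0.6751 0.1157 0.0817]] [[0.67   0.1117 0.0862]]
```

```bash
python3 -m pendant '[45,30,4,0,0, 45,40,0,0,0, 45,40,0,0,0, 45,40,0,0,0, 45,25,0,0,0, 45,16,0,0,0, 45,0,0,0,0]'
python3 - <<'E'
from h import *
for c in ("scene","top"):
    im,d=viewer.grab_frame(c);s=im[...,::-1]
    s=s[135:295,215:325] if c=="top" else s[115:275,215:325]
    s=cv2.resize(s,None,fx=3.6,fy=3.6,interpolation=3); a=s if c=="scene" else np.hstack([a,s])
cv2.imwrite("pics/crop2.png",a)
E
```

```text
clock: 4.15
tcp_pos: [0.497, 0.1105, 0.0397]
orientation: [2.22, -0.002, -2.223]
contact_force: [-0.4, 0.9, 0.3]
grip_width: 0.045
```

View pics/crop2.png

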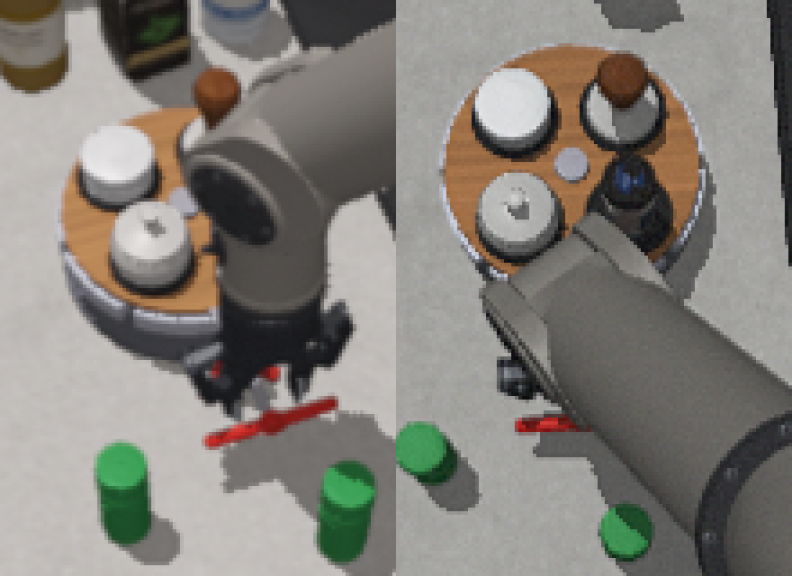

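The view shows the fingers straddling the rod just inside the bar, clear of the greens. I'll shift 5 mm to centre on the rod and close loosely around it.

```bash
python3 -m pendant '[40,0,-5,0,0, 14,0,0,0,0, 14,0,0,0,0, 14,0,0,0,0, 14,0,0,0,0]' 20
```

```text
clock: 4.88
tcp_pos: [0.4975, 0.1162, 0.0403]
orientation: [-2.221, 0.0, 2.221]
contact_force: [0.5, 0.1, 0.3]
grip_width: 0.0142
```

```bash
python3 -m pendant '[14,0,0,5,0, 14,0,0,4,0, 14,0,0,0,0]'; python3 -m pendant '[14,0,0,5,0, 14,0,0,5,0, 14,0,0,0,0]'
```

```text
clock: 5.25
tcp_pos: [0.4881, 0.1162, 0.0403]
orientation: [2.221, -0.0, -2.222]
contact_force: [0.6, 0.5, 0.1]
grip_width: 0.0141
clock: 5.62
tcp_pos: [0.4801, 0.1165, 0.0407]
orientation: [-2.225, -0.001, 2.217]
contact_force: [6.1, -0.4, -5.4]
grip_width: 0.014
```

```bash
python3 -m pendant '[14,0,0,4,0, 14,0,0,4,0, 14,0,0,0,0]'; python3 -m pendant '[14,0,0,3,0, 14,0,0,3,0, 14,0,0,0,0, 14,0,0,0,0]'
```

```text
clock: 6.0
tcp_pos: [0.473, 0.1167, 0.0408]
orientation: [-2.226, -0.001, 2.215]
contact_force: [8.2, 0.0, -6.5]
grip_width: 0.0139
clock: 6.5
tcp_pos: [0.4677, 0.1168, 0.0409]
orientation: [-2.227, -0.001, 2.213]
contact_force: [9.4, 0.4, -6.9]
grip_width: 0.0145
```

```bash
python3 - <<'E'
from h import *
im,d=viewer.grab_frame("scene");red_bar("scene",im,d,(.45,.115))
print(r.get_obs()["contact_force"],r.get_obs()["tcp_pos"])
E
```

```text
scene 137 bar mean [0.4454 0.1149 0.0653] dir [-0.001  1.   ] ext -0.054 0.052 mid [0.4454 0.1139] z95 0.0708
[ 9.51616794 -0.70818128 -7.28045517] [0.46775781 0.11677418 0.04091117]
```

The bar moved 19.6 mm and the spring reads 9.4 N, so q is about 0.0195 and the pin is clear. Now I'll turn along the arc in two stages, with a 205 mm arc radius.

```bash
python3 -m pendant '[14,0,5.38,-0.07,-0.0262, 14,0,10.76,-0.28,-0.0524, 14,0,10.76,-0.28,-0.0524, 14,0,10.76,-0.28,-0.0524, 14,0,10.76,-0.28,-0.0524, 14,0,10.76,-0.28,-0.0524, 14,0,10.76,-0.28,-0.0524, 14,0,5.38,-0.07,-0.0262, 14,0,0,0,0]'
python3 - <<'E'
from h import *
from scipy.spatial.transform import Rotation as R
o=r.get_obs();M=R.from_rotvec(o["orientation"]).as_matrix();p=o["tcp_pos"]
print("tool z yaw",np.arctan2(M[1,2],M[0,2]),"pos ang",np.arctan2(p[1]-.1155,p[0]-.673),"R",np.hypot(p[1]-.1155,p[0]-.673),"tool-frame F",M.T@o["contact_force"])
for c,k in (("scene",0),("top",1)):
    im,d=viewer.grab_frame(c)
    try: red_bar(c,im,d,(.47,.03))
    except Exception as e: print(e)
E
```

```text
clock: 7.68
tcp_pos: [0.4818, 0.0437, 0.0411]
orientation: [2.03, 0.377, -2.015]
contact_force: [8.3, 3.3, -6.2]
grip_width: 0.0141
tool z yaw -2.7750640910757918 pos ang -2.7823705001580605 R 0.2042567809010521 tool-frame F [ 6.24869068 -0.12334043 -8.9425119 ]
scene 125 bar mean [0.4602 0.0378 0.0656] dir [-0.356  0.935] ext -0.055 0.05 mid [0.4612 0.0351] z95 0.0706
zero-size array to reduction operation minimum which has no identityh.py:16: RuntimeWarning: Mean of empty slice.
  m=B.mean(0);w,V=np.linalg.eigh(np.cov(B[:,:2].T));e=V[:,1]*np.sign(V[1,1]);s=(B[:,:2]-m[:2])@e
  ret = um.true_divide(
  avg = a.mean(axis, **keepdims_kw)
h.py:16: RuntimeWarning: Degrees of freedom <= 0 for slice
  m=B.mean(0);w,V=np.linalg.eigh(np.cov(B[:,:2].T));e=V[:,1]*np.sign(V[1,1]);s=(B[:,:2]-m[:2])@e
  c *= np.true_divide(1, fact)
  c *= np.true_divide(1, fact)
```

```bash
python3 -m pendant '[14,0,5.36,-0.07,-0.0262, 14,0,10.7,-0.28,-0.0524, 14,0,10.7,-0.28,-0.0524, 14,0,10.7,-0.28,-0.0524, 14,0,10.7,-0.28,-0.0524, 14,0,10.7,-0.28,-0.0524, 14,0,10.7,-0.28,-0.0524, 14,0,3.6,-0.03,-0.0175, 14,0,0,0,0]'
cat > st.py <<'E'
from h import *
from scipy.spatial.transform import Rotation as R
import sys
o=r.get_obs();M=R.from_rotvec(o["orientation"]).as_matrix();p=o["tcp_pos"]
print("turn by yaw",(np.arctan2(M[1,2],M[0,2])+np.pi)%(2*np.pi),"by pos",(np.arctan2(p[1]-.1155,p[0]-.673)+np.pi)%(2*np.pi),"R",np.hypot(p[1]-.1155,p[0]-.673),"tool F",(M.T@o["contact_force"]).round(2))
im,d=viewer.grab_frame("scene");np.seterr(all="ignore");red_bar("scene",im,d,(.51,-.03))
if len(sys.argv)>1: cv2.imwrite(sys.argv[1],cv2.resize(im[115:275,215:375,::-1],None,fx=3.7,fy=3.7,interpolation=3))
E
python3 st.py pics/crop3.png
```

```text
clock: 8.9
tcp_pos: [0.5191, -0.0174, 0.0411]
orientation: [1.806, 0.684, -1.792]
contact_force: [7.1, 6.0, -3.1]
grip_width: 0.0138
turn by yaw 0.7258583198125201 by pos 0.7120362306211003 R 0.20335032596985037 tool F [ 3.19  0.22 -9.22]
scene 114 bar mean [ 0.4995 -0.0278  0.0661] dir [-0.658  0.753] ext -0.056 0.053 mid [ 0.5006 -0.0291] z95 0.0707
```

View pics/crop3.png

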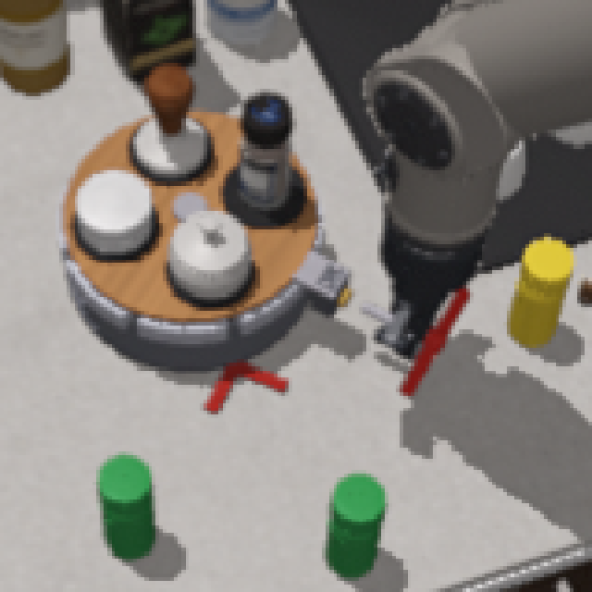

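The sugar pot is almost at the arrow at (240,370), everything on the carousel is standing, and the yellow look-alike is clear. I'll ease the pin onto the rim, then creep forward to the hole.

```bash
python3 -m pendant '[14,0,0,-5,0, 14,0,0,-8,0, 14,0,0,-8,0, 14,0,0,0,0]'; python3 st.py
```

```text
clock: 9.45
tcp_pos: [0.5317, -0.0054, 0.0402]
orientation: [1.799, 0.683, -1.8]
contact_force: [0.7, -0.1, -0.4]
grip_width: 0.014
turn by yaw 0.7251483149049207 by pos 0.7077279717228744 R 0.18590392739083358 tool F [ 0.41  0.54 -0.47]
scene 117 bar mean [ 0.503  -0.0231  0.0661] dir [-0.648  0.762] ext -0.056 0.047 mid [ 0.5058 -0.0265] z95 0.071
```

```bash
python3 -m pendant '[14,0,3.24,-0.03,-0.0175, 14,0,3.24,-0.03,-0.0175, 14,0,3.24,-0.03,-0.0175, 14,0,0,0,0]';python3 st.py; python3 -m pendant '[14,0,1.8,-0.02,-0.01, 14,0,1.8,-0.02,-0.01, 14,0,0,0,0]';python3 st.py
```

```text
clock: 10.0
tcp_pos: [0.5395, -0.0139, 0.0406]
orientation: [1.767, 0.721, -1.764]
contact_force: [3.6, -3.0, -1.5]
grip_width: 0.014
turn by yaw 0.7762082935154382 by pos 0.769810673272151 R 0.1859041919936675 tool F [ 1.55  4.66 -0.43]
scene 109 bar mean [ 0.5207 -0.0259  0.066 ] dir [-0.698  0.716] ext -0.057 0.048 mid [ 0.5238 -0.029 ] z95 0.0708
clock: 10.42
tcp_pos: [0.5404, -0.0149, 0.0402]
orientation: [1.752, 0.739, -1.752]
contact_force: [0.4, -0.4, 0.1]
grip_width: 0.014
turn by yaw 0.7978572759021687 by pos 0.7769973180098759 R 0.18592010825508384 tool F [-0.08  0.56  0.03]
scene 110 bar mean [ 0.5214 -0.0264  0.0661] dir [-0.698  0.716] ext -0.06 0.047 mid [ 0.5258 -0.0309] z95 0.071
```

The bar's radius is back to 0.208, its home value, and it no longer follows a push, so the pin has snapped in. I'll open the fingers and lift straight up.

```bash
python3 -m pendant '[45,0,0,0,0, 45,0,0,0,0, 45,0,0,0,0, 45,-15,0,0,0, 45,-30,0,0,0, 45,-40,0,0,0, 45,-40,0,0,0, 45,-40,0,0,0, 45,-30,0,0,0, 45,0,0,0,0]'
python3 -m pendant '[45,0,40,20,0, 45,0,50,20,0, 45,0,50,20,0, 45,0,50,20,0, 45,0,50,20,0, 45,0,50,20,0, 45,0,0,0,0]'
python3 - <<'E'
from h import *
out=[]
for c in ("scene","top"):
    im,d=viewer.grab_frame(c);red_bar(c,im,d,(.525,-.03))
    for n in ("sugar_pot","cocoa_shaker","tamper","leveller"):
        for o in nets.look_for(n,c)[:1]: print(n,np.round(o["location"],3),round(o["score"],2))
    s=im[...,::-1];s=s[115:275,190:300] if c=="top" else s[115:275,215:325]
    out.append(cv2.resize(s,None,fx=3.6,fy=3.6,interpolation=3))
cv2.imwrite("pics/crop4.png",np.hstack(out))
E
```

```text
clock: 11.72
tcp_pos: [0.5421, -0.0151, 0.2387]
orientation: [1.756, 0.735, -1.747]
contact_force: [-0.9, 0.1, -0.5]
grip_width: 0.045
clock: 12.6
tcp_pos: [0.6632, -0.3096, 0.2331]
orientation: [1.754, 0.733, -1.76]
contact_force: [-0.8, 0.2, -0.1]
grip_width: 0.045
scene 105 bar mean [ 0.5244 -0.0291  0.066 ] dir [-0.708  0.706] ext -0.058 0.053 mid [ 0.526  -0.0307] z95 0.0698
sugar_pot [0.599 0.118 0.123] 0.61
cocoa_shaker [0.662 0.062 0.158] 0.88
tamper [0.73  0.123 0.105] 0.58
leveller [0.668 0.183 0.12 ] 0.55
top 150 bar mean [ 0.5278 -0.025   0.0667] dir [-0.698  0.716] ext -0.055 0.052 mid [ 0.5286 -0.0258] z95 0.0713
sugar_pot [0.607 0.11  0.128] 0.69
cocoa_shaker [ 0.518 -0.12   0.107] 0.7
tamper [0.73  0.116 0.1  ] 0.84
leveller [0.672 0.175 0.116] 0.88
```

View pics/crop4.png

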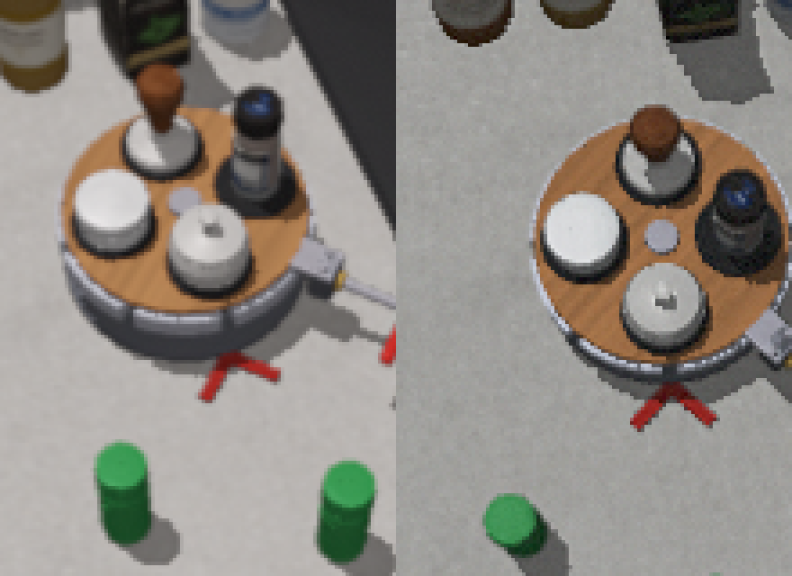

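The sugar pot is at the arrow, all four things are standing on their pads, and the bar's radius matches its home value in both views: 0.207 against 0.208 at the start (scene), 0.202 against 0.203 (top). Handing in.

```bash
python3 -c "
from bench import r
print(r.hand_in())"
```

```text
the job is handed in; nothing more can be done
None
```

The sugar pot is now at the red arrow with the plunger snapped home in the next hole, and the job was handed in at about 13 s of the 43 s allowed.

I hooked the T-handle from inside the bar and pulled the plunger out about 19.5 mm. I then turned the carousel +0.785 rad, since the pot started on the left pad. I let the pin down onto the rim just short of the hole and crept forward until it snapped in.

**Last checks, all passed:**
- **Plunger:** the bar's radius agrees with its starting home value to about 1 mm in both cameras. Resting on the rim would have shown 12 mm.
- **Turn:** the bar's direction gives 0.77–0.79 rad.
- **Carousel:** all four things are standing on their pads, with the pot at about (0.60–0.61, 0.11–0.12) in front of the axis.
- **Force and clearance:** the wrist force readings stayed below about 12 N, and the arm is clear of everything.

**Disagreements and gaps:**
- The two cameras differed by about 5 mm on absolute positions, so I compared each camera only with its own starting view.
- In the last top view, the network's best "cocoa_shaker" match was the yellow look-alike. The picture and the scene view showed the real shaker upright on its pad.
- I did not re-measure the timer, teaspoon and brush at the end, but the arm never went near the timer or teaspoon and only passed well above the brush's side of the counter.

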